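# Set the slit light's opening with its stay

### The arm

A 7-joint arm with a two-finger parallel gripper is mounted at the origin on the work surface. World frame = base frame: x ahead of the robot, y to its left, z up, the work surface at z = 0. Lengths are in m, angles in rad, forces in N, time in s.
With the tool pointing down it reaches from about 0.35 to 0.9 m from the base axis. Payload 8.1 kg.
Tool frame: the origin (TCP) lies on the centre line of the jaws, within the pads' length; the fingertips stand 17 mm ahead of it and the grasp point (between the pads) lies 2 mm behind it; z points along the fingers, y is the direction in which the jaws open and shut (so a half turn about z gives the same grasp; the last joint's range is limited). The gripper opens to 92 mm and grips with 3 to 60 N. Pads are 19 mm wide; open, the fingers measure 130 mm over their backs; the gripper's body (75 mm by 190 mm) begins 47 mm behind the grasp point.
Start: joints at [-1.267, 0.434, 0.025, 1.573, -0.012, 1.134, -0.075], TCP at [0.247, 0.574, 0.244] pointing down, gripper open.
Joint ranges: [-2.62, 2.62], [-0.44, 2.09], [-1.27, 1.32], [0.08, 2.57], [-1.32, 4.46], [0.12, 2], [-2.74, 2.74]. Speed limits (rad/s): [2.22, 2.22, 3.01, 3.01, 3.14, 3.14, 3.14].

### API

Orientations are given as a 3x3 rotation matrix whose columns are the frame's x, y, z axes.
In Python, from rig import * gives the robot as it stands.
- The arm moves only by the tool step_arm, never from a script. Its argument "rows" is a list of rows, each an object with "xyz": the shift along the tool's x, y, z in mm, a list of three; "dr": the turn, a rotation vector about the tool's x, y, z in rad, a list of three; "grip": the closure, from -1 (fully open) to 1 (shut), so that 0 is half open. In form: [{"xyz": [dx, dy, dz], "dr": [ax, ay, az], "grip": grip}, ...]. A call has 1 to 12 rows; each row is the pose to reach, as a shift and turn from the pose commanded when the call began, along the tool's axes at that moment; what a row does not reach only later rows make up. A row lasts 1/8 s, in which the tool goes at most 62.5 mm and 10.7 degrees, less where a joint would pass 70% of its speed; a pose out of reach is approached as far as the arm can. A call with a gripper value outside its range is refused whole. The fingers move at their own pace and stop on an object; "squeeze" is the grip in N (left out, the last holds). Time passes only in rows, so rows that repeat a pose let the fingers close. It gives the time, the measured TCP pose, the force and the opening at its end, in the units of the state.
- get_obs(): the state, without advancing time (a new reading comes with each control period).
- snapshot(name): name is "scene" or "top" or "wrist"; returns the picture (400x640x3 uint8, red, green, blue); there is no depth.
- get_calibration(name): a dict with "intrinsics" (3x3 intrinsics, pixels), "cam_to_world" (4x4, takes a point from camera to world coordinates). Camera axes: x right, y up, looking along -z (the intrinsics and any distortion apply to the point x, -y, -z); pixel columns grow to the right and rows downward; lengths in m; the calibration is good to about 2 mm. A picture is of the moment at which its call begins: read the wrist's pose just before it. get_calibration takes no time and is no camera call; for the wrist camera it gives the pose at the moment of the call.
- hand_in(): hands the job in, once; it reports no verdict.
The state is a dict: "time": time; "joints": joint angles; "qd": joint speeds; "tau": joint torques, N m; "ee_pos": TCP position; "tool_rot": TCP orientation; "force": force on the tool from outside, world axes, zero at the start; "moment": the same for the moment, N m; "finger_gap": finger opening in m.
Only numpy, scipy, OpenCV 4.12 (cv2) and the standard library are available. Lean on these libraries where they do the work, as an engineer would, in place of code of your own. Each camera call takes 0.05 s, during which the arm holds its last target. There are 200 camera calls.

### The job

Set the slit light's opening: slide the shutter open to where the stay fits, and tip the stay bar down so that the third of its four holes, counted from the bar's hinge, drops fully over the fixed peg and the bar lies level. Then fold the keeper flap down flat across the bar to lock it. Do not shove away the parts and tools lying around.

Things in the scene. Friction and masses are not known exactly. Their poses are not given: they have to be found in the camera images.
- light: The slit light: long low black housing, 120 (x) x 430 (y) x 60 mm high, fixed to the table, placed and turned (up to 0.3 rad) differently each time. Origin: centre of the underside; x across it (away from the robot at zero yaw), y along it, z up. On top, along x = 0, from +y to -y: white window under the aluminium shutter, stay bar hinged to the shutter's -y end, keeper flap, peg.
- peg (a point): The fixed upright steel peg, 8 mm thick, round tip at 84 mm above the table; this point lies on its axis at 72 mm, at (0, -115, 72) mm in the light's frame. It rises from an 18 mm wide collar whose top is at 69 mm.
- shutter (a joint): Opening of the shutter in m: 0 closed (towards the light's +y) to 0.090 (towards -y). A plate 100 x 180 mm, top at 66 mm, sliding along the light's y with about 1.5 N of friction plus 25 N per m/s; stays where left; starts below 0.032. The stay's third hole is over the peg at 0.040 (first, second, fourth: 0.080, 0.060, 0.020).
- fin (a point): Top centre of the upright fin on the shutter by which it is pushed either way (or pinched from above): 50 mm across (light's x), 12 mm thick (along y), top 99 mm above the table and 33 mm above the shutter plate. Moves with the shutter, 130 mm from the stay's hinge on its +y side.
- stay_hinge (a point): Hinge axis of the stay at the shutter's -y end, on the centre line, 72 mm above the table; the axis runs along the light's x. It moves with the shutter: at (0, 20 mm - opening, 72 mm) in the light's frame.
- stay (a joint): Angle of the stay bar in rad: 0 level along the light's -y, held by a stop; pi/2 upright; starts leaning back over the shutter, at most 1.95. Steel bar 22 mm wide, 6 mm thick, 140 mm long from its hinge, 60 g, four 11 mm holes at 55, 75, 95, 115 mm from the hinge. Stiff hinge: stays where left when steep, sinks when below about 50 degrees. With no hole over the peg it rests on the peg's tip.
- hole3 (a point): Centre of the third hole from the hinge (mid-thickness), 95 mm from the hinge.
- stay_end (a point): Middle of the free end of the stay bar, 140 mm from its hinge.
- keeper (a joint): Angle of the keeper flap in rad: 0 folded flat across the level bar, pointing along the light's -x; starts open at 1.5 to 1.8 (upright or leaning to +x). Stays where left; 0.3 N at its tip turns it. Hinge axis along the light's y at (27, -81, 79) mm in the light's frame. Flap 50 mm long, 16 mm wide (along y), 4 mm thick. The level bar's top is at 75 mm, just under it.
- keeper_tip (a point): Middle of the keeper flap's free end, 50 mm from its hinge.
- gearblank: Steel ring 42 mm wide, 12 mm high, on the table in front of the light; not to be disturbed. Origin at its underside.
- bearing: Dark steel ring 36 mm wide, 10 mm high, in front of the light; not to be disturbed. Origin at its underside.
- slug: Aluminium disc 28 mm wide, 14 mm high, in front of the light; not to be disturbed. Origin at its underside.
- gauge: Steel block 30 x 9 x 20 mm, in front of the light; not to be disturbed. Origin at its underside.
- lens: Black camera lens 42 mm wide, 46 mm high, standing beyond the light near the keeper; not to be disturbed. Origin at its underside.
- tube: Black ring 32 mm wide, 20 mm high, beyond the light; not to be disturbed. Origin at its underside.
- driver: Screwdriver 160 mm long, lying beyond the light; not to be disturbed.

How it is judged:
On the way, in this order (a step that is already met when the one before it is completed fails the run):
1. the stay lies level with its third hole over the peg, the keeper still open (horizontal distance between hole3 and peg below 0.004 m and value of joint stay below 0.05 rad and value of joint keeper above 0.5 rad), for 0.2 s.
2. the keeper is folded flat across the bar (horizontal distance between hole3 and peg below 0.004 m and value of joint stay below 0.05 rad and value of joint keeper below 0.1 rad), for 0.2 s.
At the end, for the whole second after the job is handed in: The third hole of the stay is over the peg (centres within 4 mm seen from above), the stay lies level (within 0.05 rad), the keeper is folded flat (within 0.1 rad), and the shutter is at rest (all of step 2 and velocity of joint shutter between -0.01 and 0.01 m/s); the robot touches nothing.
It fails at once if one of the parts or tools lying around is shoved more than 25 mm (distance of any of gearblank, bearing, slug, gauge, lens, tube, driver from where it was at the start of the episode above 0.025 m).
It also fails if it takes over 64 s, if anything falls off the work surface, if the arm or the gripper's body presses on something with over 40 N, if the wrist force passes 120 N, or if a joint passes its speed limit or range.

## Working session

There is one attempt and no reset: what is moved stays moved. The work goes in short steps, Python scripts to look and compute and a tool call to move; the robot and the scene stay as the last step left them, time stands still between calls to the robot, and variables do not carry over. Pictures are saved under pics/ and viewed, about 8 in all and at most 12, crops included, and the job is handed in when it is done.

Besides the shell and the picture viewer there is one more tool, called after "Call:" by a JSON object that holds its "api" and its "payload". step_arm: Moves the arm, as the interface text tells. Its arguments: {"type":"object","properties":{"rows":{"type":"array","items":{"type":"object","properties":{"xyz":{"type":"array","items":{"type":"number"}},"dr":{"type":"array","items":{"type":"number"}},"grip":{"type":"number"}}}},"squeeze":{"type":"number"}},"required":["rows"]}

```bash
mkdir -p pics; ls
python3 - <<'E'
from rig import *
import cv2,numpy as np
np.set_printoptions(precision=4,suppress=True)
o=get_obs();print(o['time'],o['ee_pos'],o['tool_rot'],o['finger_gap'])
for n in('scene','top'):
    c=get_calibration(n);print(n,c)
    cv2.imwrite(f'pics/{n}0.png',cv2.cvtColor(snapshot(n),cv2.COLOR_RGB2BGR))
E
```

```text
pics
0.0 [0.2472 0.5735 0.2429] [[-0.9184  0.3958 -0.0005]
 [ 0.3958  0.9183 -0.0015]
 [-0.0001 -0.0016 -1.    ]] 0.09170516289726297
scene {'intrinsics': array([[477.1996,   0.    , 331.8601],
       [  0.    , 477.1996, 209.9807],
       [  0.    ,   0.    ,   1.    ]]), 'cam_to_world': array([[ 0.7301, -0.3727,  0.5728,  1.0129],
       [ 0.6834,  0.3978, -0.6122, -0.503 ],
       [ 0.0003,  0.8384,  0.5451,  0.5375],
       [ 0.    ,  0.    ,  0.    ,  1.    ]])}
top {'intrinsics': array([[477.5572,   0.    , 317.2414],
       [  0.    , 477.5572, 201.7493],
       [  0.    ,   0.    ,   1.    ]]), 'cam_to_world': array([[ 0.0129,  0.9876, -0.1564,  0.4188],
       [-0.9999,  0.011 , -0.0128,  0.0213],
       [-0.0109,  0.1565,  0.9876,  0.8698],
       [ 0.    ,  0.    ,  0.    ,  1.    ]])}
```

View pics/top0.png

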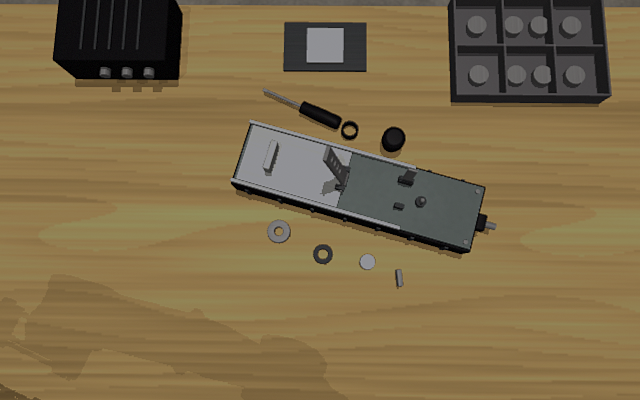

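View pics/scene0.png

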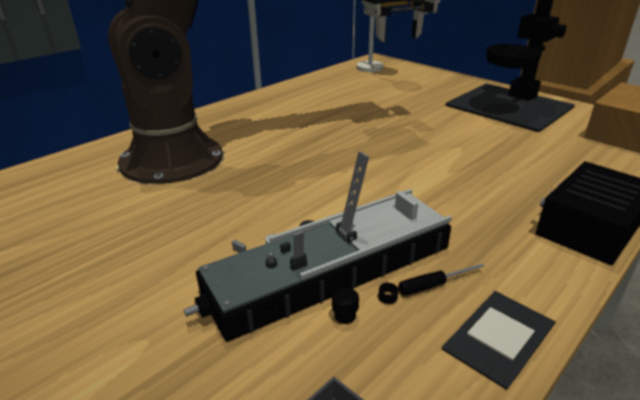

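Run:
```python
import cv2
a=cv2.imread('pics/top0.png')[115:260,228:495]
cv2.imwrite('pics/topc.png',cv2.resize(a,None,fx=2.9,fy=2.9,interpolation=cv2.INTER_CUBIC))
a=cv2.imread('pics/scene0.png')[145:340,180:460]
cv2.imwrite('pics/scenec.png',cv2.resize(a,None,fx=2.8,fy=2.8,interpolation=cv2.INTER_CUBIC))
```

```text
(no output)
```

View pics/topc.png

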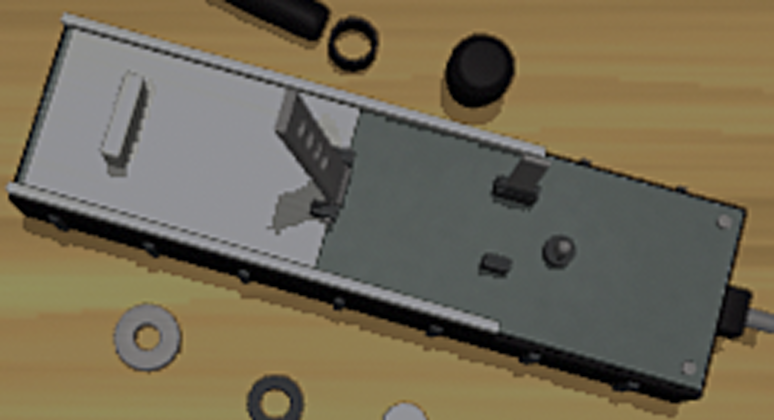

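View pics/scenec.png

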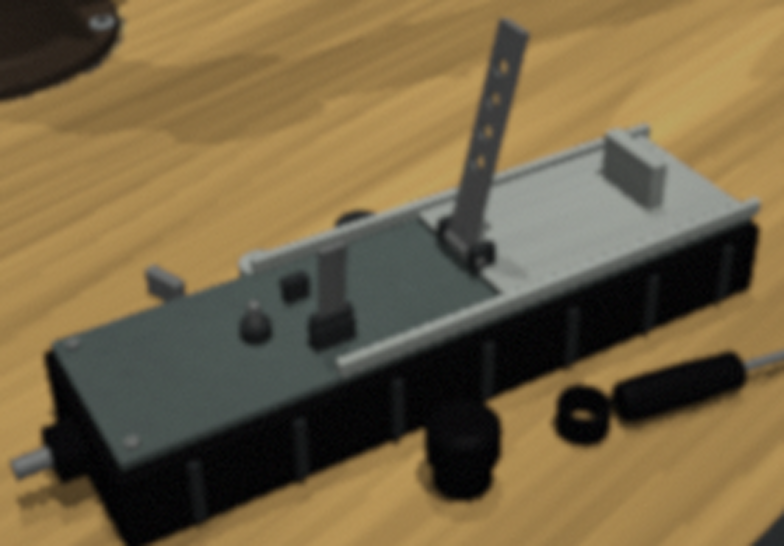

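```bash
cat > h.py <<'E'
from rig import *
import cv2,numpy as np
np.set_printoptions(precision=4,suppress=True)
from scipy.optimize import least_squares
def ray(n,u,v,c=None):
    c=c or get_calibration(n);K=c['intrinsics'];T=c['cam_to_world']
    d=np.array([(u-K[0,2])/K[0,0],-(v-K[1,2])/K[1,1],-1]);return T[:3,3],T[:3,:3]@d
def onz(n,u,v,z,c=None):
    o,d=ray(n,u,v,c);return o+d*(z-o[2])/d[2]
def tri(rays):
    A=[];b=[]
    for o,d in rays:
        d=d/np.linalg.norm(d);P=np.eye(3)-np.outer(d,d);A.append(P);b.append(P@o)
    s=np.linalg.lstsq(np.vstack(A),np.hstack(b),rcond=None)[0]
    return s,[np.linalg.norm(P@s-q) for P,q in zip(A,b)]
def proj(n,p,c=None):
    c=c or get_calibration(n);K=c['intrinsics'];T=c['cam_to_world']
    q=T[:3,:3].T@(np.asarray(p)-T[:3,3]);return K[0,0]*q[0]/-q[2]+K[0,2],K[1,1]*-q[1]/-q[2]+K[1,2]
E
python3 - <<'E'
from h import *
t=lambda u,v:((u+.5)/2.9-.5+228,(v+.5)/2.9-.5+115)
s=lambda u,v:((u+.5)/2.8-.5+180,(v+.5)/2.8-.5+145)
T={k:onz('top',*t(*uv),z) for k,(uv,z) in dict(rt=((746,208),.06),rb=((699,388),.06),lt=((66,18),.066),lb=((12,188),.066),collar=((557,253),.069),s1=((725,221),.06),s2=((690,368),.06),fin=((124,117),.099),e1=((360,112),.066),e2=((318,265),.066)).items()}
S={k:onz('scene',*s(*uv),z) for k,(uv,z) in dict(peg=((254,303),.084),s1=((132,441),.06),s2=((73,342),.06),fin=((634,152),.099),).items()}
for d in(T,S):
    for k in d:print(k,d[k])
sm=(T['s1']+T['s2'])/2; dirn=(T['s1']-T['s2']);yaw=np.arctan2(dirn[1],dirn[0]);print('yaw screws',yaw)
for a,b in(('lt','rt'),('lb','rb')):
    d=T[a]-T[b];print('yaw edge',np.arctan2(-d[0],d[1]),np.linalg.norm(d))
d=T['e1']-T['e2'];print('yaw e',np.arctan2(d[1],d[0]),np.linalg.norm(d))
print('tri fin',tri([ray('top',*t(124,117)),ray('scene',*s(634,152))]))
print('tri end',tri([ray('top',*t(285,110)),ray('scene',*s(514,28))]))
print('tri peg',tri([ray('top',*t(562,245)),ray('scene',*s(254,303))]))
print('tri keeper',tri([ray('top',*t(532,162)),ray('scene',*s(332,246))]))
E
```

```text
rt [ 0.577  -0.2561  0.06  ]
rb [ 0.4702 -0.2244  0.06  ]
lt [0.6884 0.1508 0.066 ]
lb [0.5832 0.1792 0.066 ]
collar [ 0.5473 -0.1419  0.069 ]
s1 [ 0.569  -0.2434  0.06  ]
s2 [ 0.4817 -0.2196  0.06  ]
fin [0.6186 0.1101 0.099 ]
e1 [ 0.6316 -0.027   0.066 ]
e2 [ 0.539  -0.0025  0.066 ]
peg [ 0.55  -0.146  0.084]
s1 [ 0.5662 -0.2431  0.06  ]
s2 [ 0.4789 -0.2186  0.06  ]
fin [0.6227 0.104  0.099 ]
yaw screws -0.26565377683368735
yaw edge -0.2672643980217924 0.42186652403802205
yaw edge -0.2729527881772677 0.4191849604635761
yaw e -0.2583413526341095 0.095774598091375
tri fin (array([0.6193, 0.1102, 0.0949]), [np.float64(0.0005110608312710888), np.float64(0.0005110608312707501)])
tri end (array([0.5941, 0.0175, 0.2068]), [np.float64(0.0012433560362201423), np.float64(0.0012433560362206217)])
tri peg (array([ 0.5489, -0.1434,  0.082 ]), [np.float64(0.0014586012576711307), np.float64(0.0014586012576705998)])
tri keeper (array([ 0.5874, -0.1186,  0.1265]), [np.float64(0.0014225782402341005), np.float64(0.0014225782402342857)])
```

Call:
{"api": "step_arm", "payload": {"rows": [{"xyz": [-50,-26,0],"dr": [0,0,0.14],"grip": -1},{"xyz": [-105,-55,0],"dr": [0,0,0.29],"grip": -1},{"xyz": [-158,-83,0],"dr": [0,0,0.43],"grip": -1},{"xyz": [-210,-111,0],"dr": [0,0,0.57],"grip": -1},{"xyz": [-262,-139,0],"dr": [0,0,0.72],"grip": -1},{"xyz": [-315,-167,0],"dr": [0,0,0.86],"grip": -1},{"xyz": [-368,-195,0],"dr": [0,0,1.0],"grip": -1},{"xyz": [-420,-223,0],"dr": [0,0,1.14],"grip": -1},{"xyz": [-472,-250,0],"dr": [0,0,1.29],"grip": -1},{"xyz": [-525,-278,0],"dr": [0,0,1.43],"grip": -1},{"xyz": [-525,-278,0],"dr": [0,0,1.43],"grip": -1},{"xyz": [-525,-278,0],"dr": [0,0,1.43],"grip": -1}]}}

```text
time: 1.6
ee_pos: [0.6191, 0.111, 0.2431]
tool_rot: [[0.263, 0.965, -0.001], [0.965, -0.263, 0.0], [-0.0, -0.001, -1.0]]
force: [-0.3, 1.4, -0.5]
finger_gap: 0.0917
```

Run:
```python
from h import *
o=get_obs();print(o['time'],o['ee_pos'],o['tool_rot'],o['joints'],o['force'])
c=get_calibration('wrist');print(c)
im=snapshot('wrist');cv2.imwrite('pics/w1.png',im[:,:,::-1])
```

```text
1.6 [0.6191 0.111  0.2431] [[ 0.2628  0.9648 -0.0012]
 [ 0.9648 -0.2628  0.0001]
 [-0.0002 -0.0012 -1.    ]] [-0.5939  0.4667  0.4957  1.5914 -0.2375  1.1451 -0.3101] [-0.276   1.3763 -0.5047]
{'intrinsics': array([[282.6526,   0.    , 323.5148],
       [  0.    , 282.6526, 201.7442],
       [  0.    ,   0.    ,   1.    ]]), 'cam_to_world': array([[ 0.9646,  0.253 ,  0.0745,  0.6409],
       [-0.2638,  0.9256,  0.2714,  0.1847],
       [-0.0003, -0.2814,  0.9596,  0.3852],
       [ 0.    ,  0.    ,  0.    ,  1.    ]])}
```

View pics/w1.png

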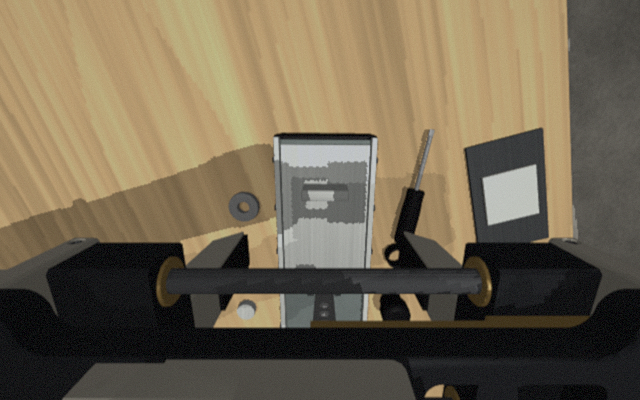

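Run:
```python
from h import *
c=get_calibration('wrist')
for p in ((303,184),(348,184),(326,188.5),(326,194)):print(p,onz('wrist',*p,.099,c))
for p in ((277,136),(376,136)):print(onz('wrist',*p,.066,c))
print(proj('wrist',[.6193,.110,.099],c))
```

```text
(303, 184) [0.6029 0.1289 0.099 ]
(348, 184) [0.6479 0.1166 0.099 ]
(326, 188.5) [0.6247 0.118  0.099 ]
(326, 194) [0.6232 0.1123 0.099 ]
[0.5862 0.1818 0.066 ]
[0.6915 0.1532 0.066 ]
(np.float64(323.01982081161793), np.float64(196.95120816536158))
```

Call:
{"api": "step_arm", "payload": {"rows": [{"xyz": [0,0,50],"dr": [0,0,0],"grip": -1},{"xyz": [0,0,100],"dr": [0,0,0],"grip": -1},{"xyz": [0,0,140],"dr": [0,0,0],"grip": -0.5},{"xyz": [0,0,150],"dr": [0,0,0],"grip": 0},{"xyz": [0,0,150],"dr": [0,0,0],"grip": 0.2},{"xyz": [0,0,150],"dr": [0,0,0],"grip": 0.4},{"xyz": [0,0,150],"dr": [0,0,0],"grip": 0.4},{"xyz": [0,0,150],"dr": [0,0,0],"grip": 0.4}], "squeeze": 12}}

```text
time: 2.65
ee_pos: [0.6203, 0.1113, 0.0954]
tool_rot: [[0.263, 0.965, 0.002], [0.965, -0.263, 0.001], [0.002, 0.002, -1.0]]
force: [-1.7, 0.8, 7.6]
finger_gap: 0.0498
```

Call:
{"api": "step_arm", "payload": {"rows": [{"xyz": [-8,0,0],"dr": [0,0,0],"grip": 0.4},{"xyz": [-16,0,0],"dr": [0,0,0],"grip": 0.4},{"xyz": [-24,0,0],"dr": [0,0,0],"grip": 0.4},{"xyz": [-31,0,0],"dr": [0,0,0],"grip": 0.4},{"xyz": [-37,0,0],"dr": [0,0,0],"grip": 0.4},{"xyz": [-37,0,0],"dr": [0,0,0],"grip": 0.4},{"xyz": [-37,0,0],"dr": [0,0,0],"grip": 0.4}]}}

```text
time: 3.52
ee_pos: [0.6102, 0.0752, 0.0954]
tool_rot: [[0.263, 0.965, 0.002], [0.965, -0.263, 0.001], [0.001, 0.001, -1.0]]
force: [-3.6, -0.2, 9.5]
finger_gap: 0.0498
```

Run:
```python
from h import *
o=get_obs();print(o['time'],o['ee_pos'],o['force'])
im=snapshot('top')[115:260,228:495]
im2=snapshot('scene');
a=cv2.resize(im,None,fx=2.9,fy=2.9,interpolation=cv2.INTER_CUBIC);cv2.imwrite('pics/t2.png',a[:,:,::-1]);cv2.imwrite('pics/s2.png',im2[:,:,::-1])
```

```text
3.525 [0.6102 0.0752 0.0954] [-3.6135 -0.1595  9.512 ]
```

View pics/t2.png

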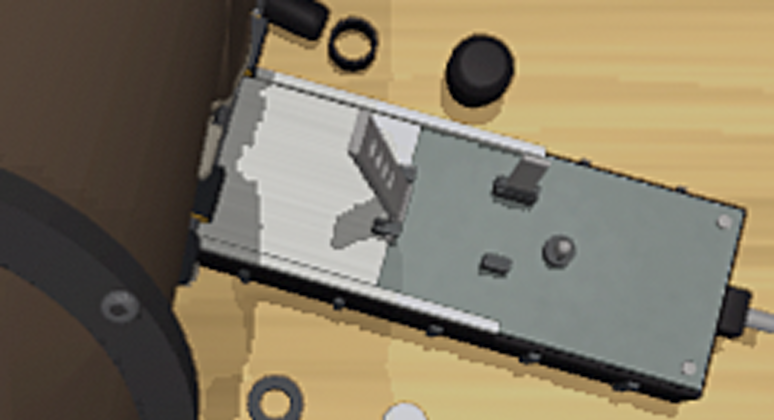

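Call:
{"api": "step_arm", "payload": {"rows": [{"xyz": [-37,0,0],"dr": [0,0,0],"grip": -0.4},{"xyz": [-37,0,0],"dr": [0,0,0],"grip": -0.4},{"xyz": [-37,0,-50],"dr": [0,0,0],"grip": -0.4},{"xyz": [-37,0,-94],"dr": [0,0,0],"grip": 1},{"xyz": [-37,0,-94],"dr": [0,0,0],"grip": 1},{"xyz": [-70,0,-94],"dr": [0,0,0],"grip": 1},{"xyz": [-95,0,-94],"dr": [0,0,0],"grip": 1},{"xyz": [-95,0,-94],"dr": [0,0,0],"grip": 1}]}}

```text
time: 4.62
ee_pos: [0.5839, -0.0186, 0.1875]
tool_rot: [[0.266, 0.964, -0.001], [0.964, -0.266, -0.001], [-0.001, -0.001, -1.0]]
force: [0.7, -1.6, -2.2]
finger_gap: 0.0218
```

The offset of the last call was counted from an already shifted pose, so the shutter may have been dragged while the jaws opened; I check that now.

Run:
```python
from h import *
o=get_obs();print(o['time'],o['ee_pos'],o['force'],o['finger_gap'])
im=snapshot('scene')[145:340,180:460]
t=snapshot('top')[115:260,228:495]
a=cv2.resize(im,None,fx=2.8,fy=2.8,interpolation=cv2.INTER_CUBIC)
cv2.imwrite('pics/s3.png',a[:,:,::-1])
cv2.imwrite('pics/t3.png',cv2.resize(t,None,fx=2.9,fy=2.9,interpolation=cv2.INTER_CUBIC)[:,:,::-1])
```

```text
4.625 [ 0.5839 -0.0186  0.1875] [ 0.6539 -1.5981 -2.2331] 0.021778820010646075
```

View pics/s3.png

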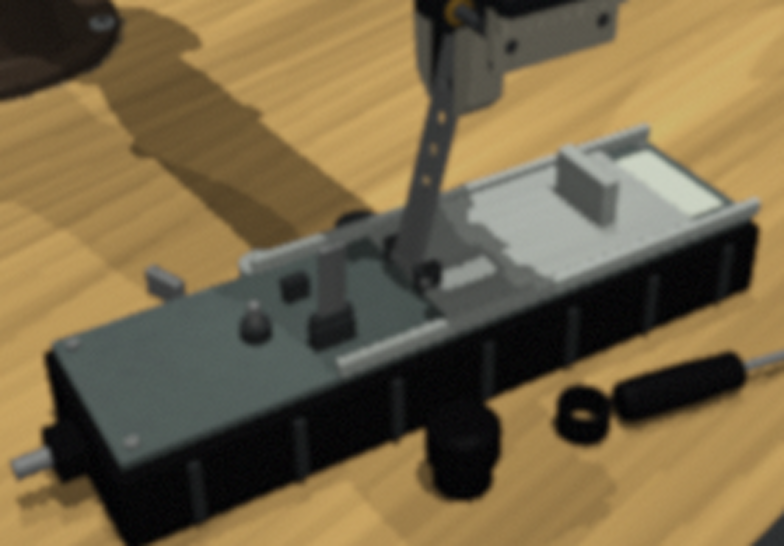

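Run:
```python
from h import *
s=lambda u,v:((u+.5)/2.8-.5+180,(v+.5)/2.8-.5+145)
Y=np.array([.264,.9646])
# fin top corners: (before) (610,130)?(664,166) ; now
f=lambda u,v:onz('scene',*s(u,v),.099)[:2]@Y
print('fin move',f(634,152)-f(589,169))
# brackets hinge: before edge right end (500,292), now (445,322)
g=lambda u,v:onz('scene',*s(u,v),.066)[:2]@Y
print('edge move',g(500,292)-g(445,322), 'hinge', g(462,245)-g(404,262))
```

```text
fin move 0.036030363366639284
edge move 0.04152384796448842 hinge 0.03870345952025263
```

View pics/t3.png

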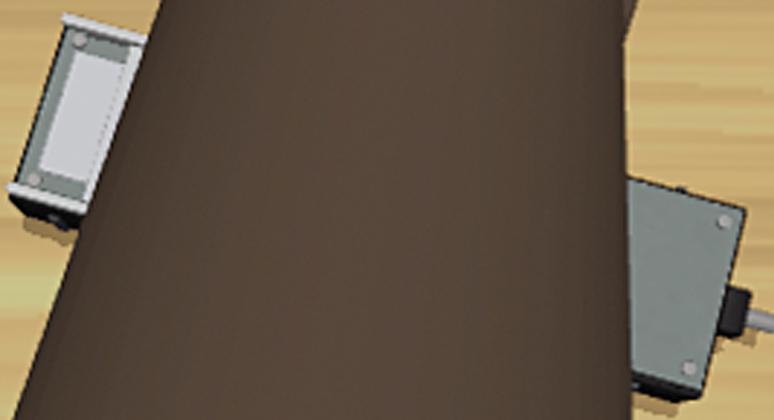

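Call:
{"api": "step_arm", "payload": {"rows": [{"xyz": [0,0,0],"dr": [0,0,0],"grip": 1},{"xyz": [-15,0,0],"dr": [0,0,0],"grip": 1},{"xyz": [-30,0,0],"dr": [0,0,0],"grip": 1},{"xyz": [-45,0,0],"dr": [0,0,0],"grip": 1},{"xyz": [-60,0,0],"dr": [0,0,0],"grip": 1},{"xyz": [-75,0,0],"dr": [0,0,0],"grip": 1},{"xyz": [-90,0,0],"dr": [0,0,0],"grip": 1},{"xyz": [-104,0,0],"dr": [0,0,0],"grip": 1},{"xyz": [-112,0,10],"dr": [0,0,0],"grip": 1},{"xyz": [-118,0,20],"dr": [0,0,0],"grip": 1},{"xyz": [-118,0,20],"dr": [0,0,0],"grip": 1}]}}

```text
time: 6.1
ee_pos: [0.5522, -0.1328, 0.1677]
tool_rot: [[0.265, 0.964, -0.002], [0.964, -0.265, -0.001], [-0.002, -0.002, -1.0]]
force: [-6.7, -0.7, 0.0]
finger_gap: 0.0219
```

Run:
```python
from h import *
o=get_obs();print(o['time'],o['ee_pos'],o['force'],o['finger_gap'])
im=snapshot('scene')[145:340,180:460]
a=cv2.resize(im,None,fx=2.8,fy=2.8,interpolation=cv2.INTER_CUBIC)
cv2.imwrite('pics/s4.png',a[:,:,::-1])
```

```text
6.1 [ 0.5522 -0.1328  0.1677] [-6.6543 -0.7479  0.027 ] 0.021879737850852985
```

View pics/s4.png

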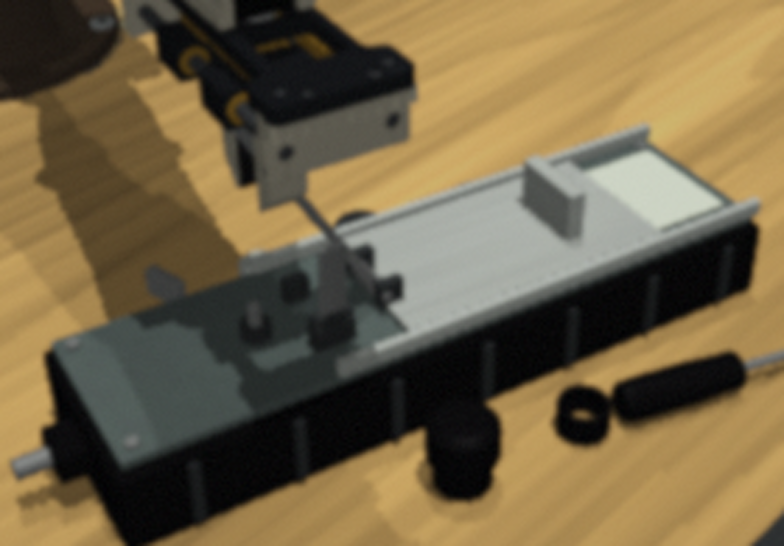

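Run:
```python
from h import *
s=lambda u,v:((u+.5)/2.8-.5+180,(v+.5)/2.8-.5+145)
Y=np.array([.264,.9646])
f=lambda u,v:onz('scene',*s(u,v),.099)[:2]@Y
g=lambda u,v,z=.066:onz('scene',*s(u,v),z)[:2]@Y
peg=np.array([.5482,-.1427])@Y
print('fin center rel peg: before',f(634,152)-peg,'s3',f(589,169)-peg,'now',f(555,180)-peg)
print('fin front corner', g(664,166,.099)-peg,g(616,184,.099)-peg,g(584,199,.099)-peg)
print('edge', g(500,292)-peg,g(445,322)-peg,g(408,331)-peg)
```

```text
fin center rel peg: before 0.2576647305523141 s3 0.22163436718567478 now 0.1965615871775339
fin front corner 0.26298121334432456 0.2251979223449823 0.19891728436079584
edge 0.13103431351907513 0.08951046555458671 0.06786981701402542
```

Call:
{"api": "step_arm", "payload": {"rows": [{"xyz": [10,0,-8],"dr": [0,0,0],"grip": 1},{"xyz": [20,0,-14],"dr": [0,0,0],"grip": 1},{"xyz": [30,0,-18],"dr": [0,0,0],"grip": 1},{"xyz": [30,0,-18],"dr": [0,0,0],"grip": 1},{"xyz": [30,0,-18],"dr": [0,0,0],"grip": 0},{"xyz": [30,0,-18],"dr": [0,0,0],"grip": -0.4},{"xyz": [30,0,-18],"dr": [0,0,0],"grip": -0.4},{"xyz": [30,0,-50],"dr": [0,0,0],"grip": -0.4},{"xyz": [30,0,-100],"dr": [0,0,0],"grip": -0.4},{"xyz": [80,0,-100],"dr": [0,0,0],"grip": -0.4},{"xyz": [140,0,-100],"dr": [0,0,0],"grip": -0.4},{"xyz": [190,0,-100],"dr": [0,0,0],"grip": -0.4}]}}

```text
time: 7.65
ee_pos: [0.6045, 0.0554, 0.2683]
tool_rot: [[0.262, 0.965, 0.002], [0.965, -0.262, 0.001], [0.001, 0.001, -1.0]]
force: [0.8, -0.2, -0.2]
finger_gap: 0.0644
```

Run:
```python
from h import *
o=get_obs();print(o['time'],o['ee_pos'],o['force'],o['finger_gap'])
p=o['ee_pos'][:2]-np.array([.5482,-.1427]);print('rel peg y,x',p@[.264,.9646],p@[.9646,-.264])
im=snapshot('scene')[120:340,180:460]
a=cv2.resize(im,None,fx=2.7,fy=2.7,interpolation=cv2.INTER_CUBIC)
cv2.imwrite('pics/s5.png',a[:,:,::-1])
```

```text
7.65 [0.6045 0.0554 0.2683] [ 0.8425 -0.2172 -0.1876] 0.06440141821965173
rel peg y,x 0.20591418770131006 0.002020444149428798
```

View pics/s5.png

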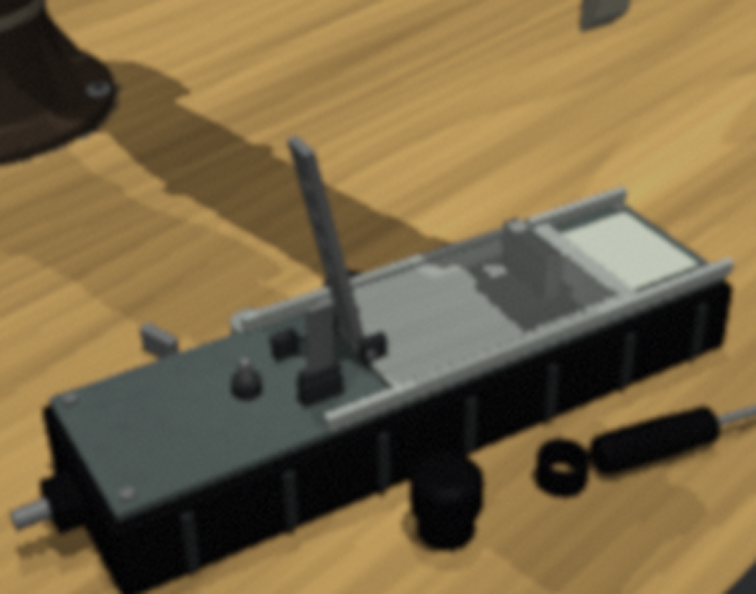

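Run:
```python
from h import *
s=lambda u,v:((u+.5)/2.7-.5+180,(v+.5)/2.7-.5+120)
peg=np.array([.5482,-.1427]);Y=np.array([.264,.9646])
g=lambda u,v,z=.066:(onz('scene',*s(u,v),z)[:2]-peg)@Y
print(g(534,240,.099),g(560,250,.099),g(388,387))
# shutter back edge (610,300)? 
im=cv2.imread('pics/s5.png');cv2.imwrite('pics/s5b.png',cv2.resize(im[190:330,460:740],None,fx=2.8,fy=2.8,interpolation=cv2.INTER_CUBIC))
```

```text
0.19666212541706768 0.20363257837436052 0.06506951260939821
```

Call:
{"api": "step_arm", "payload": {"rows": [{"xyz": [-6,0,50],"dr": [0,0,0],"grip": -0.4},{"xyz": [-6,0,100],"dr": [0,0,0],"grip": -0.4},{"xyz": [-6,0,150],"dr": [0,0,0],"grip": -0.4},{"xyz": [-6,0,172],"dr": [0,0,0],"grip": -0.4},{"xyz": [-6,0,172],"dr": [0,0,0],"grip": -0.4},{"xyz": [-6,0,172],"dr": [0,0,0],"grip": 0.4},{"xyz": [-6,0,172],"dr": [0,0,0],"grip": 0.4},{"xyz": [-6,0,172],"dr": [0,0,0],"grip": 0.4},{"xyz": [2,0,172],"dr": [0,0,0],"grip": 0.4},{"xyz": [10,0,172],"dr": [0,0,0],"grip": 0.4},{"xyz": [19,0,172],"dr": [0,0,0],"grip": 0.4},{"xyz": [19,0,172],"dr": [0,0,0],"grip": 0.4}]}}

```text
time: 9.2
ee_pos: [0.6095, 0.0725, 0.0972]
tool_rot: [[0.262, 0.965, 0.002], [0.965, -0.262, 0.001], [0.002, 0.002, -1.0]]
force: [-1.3, 1.9, 5.0]
finger_gap: 0.0497
```

```bash
cat > prof.py <<'E'
from h import *
from scipy.ndimage import map_coordinates
peg=np.array([.5482,-.1427]);Y=np.array([.264,.9646]);X=np.array([.9646,-.264])
def edge(im,lo,hi,xs=(-.04,-.035,-.03,-.025,.03,.035,.04),z=.066):
    g=cv2.cvtColor(im,cv2.COLOR_BGR2GRAY).astype(float);ys=np.arange(lo,hi,.0005);out=[]
    for x in xs:
        uv=np.array([proj('top',[*(peg+X*x+Y*y),z]) for y in ys])
        p=map_coordinates(g,[uv[:,1],uv[:,0]],order=1)
        d=np.convolve(p,np.r_[np.ones(6),-np.ones(6)],'same');d[:8]=0;d[-8:]=0
        i=np.argmax(d);out.append((x,round(ys[i]*1e3,1),round(d[i])))
    return out
E
python3 - <<'E'
from prof import *
o=get_obs();print(o['time'],o['ee_pos'],o['force'],o['finger_gap'])
p=o['ee_pos'][:2]-peg;print('rel peg y,x',p@Y,p@X)
print(edge(cv2.imread('pics/top0.png'),.1,.16))
t2=np.zeros((400,640,3),np.uint8);a=cv2.imread('pics/t2.png');t2[115:260,228:495]=cv2.resize(a,(267,145),interpolation=cv2.INTER_AREA)
print(edge(t2,.06,.13))
im=snapshot('top')[:,:,::-1].copy();cv2.imwrite('pics/t6.png',im)
print(edge(im,.06,.13))
E
```

```text
9.2 [0.6095 0.0725 0.0972] [-1.2964  1.8757  4.9833] 0.049721834674676134
rel peg y,x 0.22375010210229826 0.0022873910751437477
[(-0.04, np.float64(135.0), 326), (-0.035, np.float64(135.5), 260), (-0.03, np.float64(135.5), 345), (-0.025, np.float64(135.0), 435), (0.03, np.float64(134.5), 355), (0.035, np.float64(134.5), 297), (0.04, np.float64(135.0), 301)]
[(-0.04, np.float64(97.5), 388), (-0.035, np.float64(97.5), 377), (-0.03, np.float64(97.0), 330), (-0.025, np.float64(98.0), 396), (0.03, np.float64(97.0), 371), (0.035, np.float64(97.0), 336), (0.04, np.float64(97.0), 317)]
[(-0.04, np.float64(97.0), 364), (-0.035, np.float64(97.0), 416), (-0.03, np.float64(97.0), 442), (-0.025, np.float64(96.5), 422), (0.03, np.float64(97.0), 369), (0.035, np.float64(96.5), 388), (0.04, np.float64(96.0), 400)]
```

Call:
{"api": "step_arm", "payload": {"rows": [{"xyz": [0,0,0],"dr": [0,0,0],"grip": 0},{"xyz": [0,0,0],"dr": [0,0,0],"grip": -0.4},{"xyz": [0,0,-40],"dr": [0,0,0],"grip": -0.4},{"xyz": [0,0,-90],"dr": [0,0,0],"grip": 1},{"xyz": [0,0,-90],"dr": [0,0,0],"grip": 1},{"xyz": [0,0,-90],"dr": [0,0,0],"grip": 1},{"xyz": [0,0,-90],"dr": [0,0,0],"grip": 1},{"xyz": [0,0,-90],"dr": [0,0,0],"grip": 1},{"xyz": [-40,0,-90],"dr": [0,0,0],"grip": 1},{"xyz": [-70,0,-90],"dr": [0,0,0],"grip": 1},{"xyz": [-70,0,-90],"dr": [0,0,0],"grip": 1}]}}

```text
time: 10.62
ee_pos: [0.5895, 0.0006, 0.1855]
tool_rot: [[0.267, 0.964, -0.001], [0.964, -0.267, -0.001], [-0.001, -0.0, -1.0]]
force: [0.4, 0.6, 0.1]
finger_gap: 0.0003
```

Call:
{"api": "step_arm", "payload": {"rows": [{"xyz": [-35,0,0],"dr": [0,0,0],"grip": 1},{"xyz": [-60,0,0],"dr": [0,0,0],"grip": 1},{"xyz": [-75,0,0],"dr": [0,0,0],"grip": 1},{"xyz": [-90,0,0],"dr": [0,0,0],"grip": 1},{"xyz": [-105,0,0],"dr": [0,0,0],"grip": 1},{"xyz": [-120,0,0],"dr": [0,0,0],"grip": 1},{"xyz": [-130,0,10],"dr": [0,0,0],"grip": 1},{"xyz": [-137,0,22],"dr": [0,0,0],"grip": 1},{"xyz": [-146,0,35],"dr": [0,0,0],"grip": 1},{"xyz": [-154,0,48],"dr": [0,0,0],"grip": 1},{"xyz": [-159,0,58],"dr": [0,0,0],"grip": 1},{"xyz": [-159,0,58],"dr": [0,0,0],"grip": 1}]}}

```text
time: 12.12
ee_pos: [0.5478, -0.1499, 0.1268]
tool_rot: [[0.264, 0.965, -0.002], [0.965, -0.264, 0.0], [-0.0, -0.002, -1.0]]
force: [0.6, 0.4, -0.0]
finger_gap: 0.0004
```

Run:
```python
from prof import *
o=get_obs();print(o['time'],o['ee_pos'],o['force'],o['finger_gap'])
p=o['ee_pos'][:2]-peg;print('rel peg y,x',p@Y,p@X)
im=snapshot('scene')[145:340,180:460]
a=cv2.resize(im,None,fx=2.8,fy=2.8,interpolation=cv2.INTER_CUBIC)
cv2.imwrite('pics/s7.png',a[:,:,::-1])
```

```text
12.125 [ 0.5478 -0.1499  0.1268] [ 0.5672  0.3551 -0.006 ] 0.0004218110276366955
rel peg y,x -0.007008470740584514 0.0015030173812663182
```

View pics/s7.png

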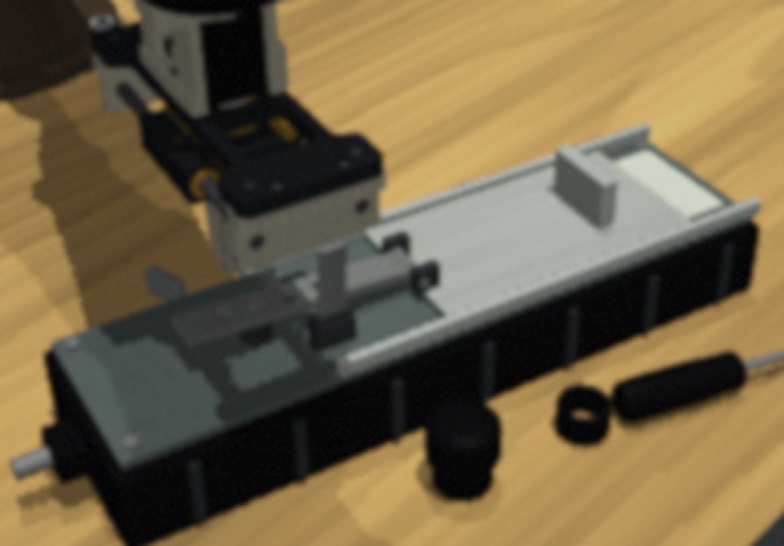

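Run:
```python
from prof import *
for op in (.038,.040):
  h=.135-op
  for th in (0,.07,.16,.2):
    r=[]
    for x in(-.011,0,.011):
        q=peg+X*x+Y*(h-.14*np.cos(th));u,v=proj('scene',[*q,.075+.14*np.sin(th)])
        r.append((round((u-180)*2.8),round((v-145)*2.8)))
    print(op,th,r)
u,v=proj('scene',[*peg,.084]);print('pegtip pred',(u-180)*2.8,(v-145)*2.8,'seen 254,303')
```

```text
0.038 0 [(176, 326), (184, 337), (192, 348)]
0.038 0.07 [(175, 312), (183, 323), (191, 334)]
0.038 0.16 [(175, 292), (183, 303), (192, 314)]
0.038 0.2 [(176, 284), (184, 294), (192, 305)]
0.04 0 [(173, 327), (181, 338), (189, 350)]
0.04 0.07 [(172, 313), (180, 324), (188, 335)]
0.04 0.16 [(172, 294), (180, 304), (188, 316)]
0.04 0.2 [(172, 285), (181, 296), (189, 307)]
pegtip pred 255.57365806514247 297.9520609600005 seen 254,303
```

Call:
{"api": "step_arm", "payload": {"rows": [{"xyz": [-24,0,0],"dr": [0,0,0],"grip": 1},{"xyz": [-24,0,0],"dr": [0,0,0],"grip": 1},{"xyz": [-24,0,15],"dr": [0,0,0],"grip": 1},{"xyz": [-24,0,25],"dr": [0,0,0],"grip": 1},{"xyz": [-24,0,30],"dr": [0,0,0],"grip": 1},{"xyz": [-24,0,32],"dr": [0,0,0],"grip": 1},{"xyz": [-24,0,32],"dr": [0,0,0],"grip": 1}]}}

```text
time: 13.05
ee_pos: [0.5422, -0.1727, 0.0957]
tool_rot: [[0.263, 0.965, -0.0], [0.965, -0.263, -0.0], [-0.0, -0.0, -1.0]]
force: [-0.1, -0.0, -0.8]
finger_gap: 0.0006
```

Call:
{"api": "step_arm", "payload": {"rows": [{"xyz": [0,0,2],"dr": [0,0,0],"grip": 1},{"xyz": [0,0,4],"dr": [0,0,0],"grip": 1},{"xyz": [0,0,4],"dr": [0,0,0],"grip": 1},{"xyz": [0,0,4],"dr": [0,0,0],"grip": 1}]}}

```text
time: 13.55
ee_pos: [0.5423, -0.1728, 0.0922]
tool_rot: [[0.263, 0.965, 0.001], [0.965, -0.263, 0.0], [0.0, 0.001, -1.0]]
force: [-1.3, 0.7, 4.3]
finger_gap: 0.0004
```

Call:
{"api": "step_arm", "payload": {"rows": [{"xyz": [0,0,-40],"dr": [0,0,0],"grip": 1},{"xyz": [0,0,-75],"dr": [0,0,0],"grip": 1},{"xyz": [20,30,-75],"dr": [0,0,0],"grip": 1},{"xyz": [45,50,-75],"dr": [0,0,0],"grip": 1},{"xyz": [65,63,-75],"dr": [0,0,0],"grip": 1},{"xyz": [65,63,-75],"dr": [0,0,0],"grip": 1},{"xyz": [65,63,-50],"dr": [0,0,0],"grip": 1},{"xyz": [65,63,-32],"dr": [0,0,0],"grip": 1},{"xyz": [65,63,-32],"dr": [0,0,0],"grip": 1}]}}

```text
time: 14.68
ee_pos: [0.6184, -0.1268, 0.1222]
tool_rot: [[0.264, 0.965, -0.003], [0.965, -0.264, 0.0], [-0.001, -0.003, -1.0]]
force: [-0.0, 0.2, -0.1]
finger_gap: 0.0005
```

Run:
```python
from prof import *
o=get_obs();print(o['time'],o['ee_pos'],o['force'],o['finger_gap'])
p=o['ee_pos'][:2]-peg;print('rel peg y,x',p@Y,p@X)
```

```text
14.675 [ 0.6184 -0.1268  0.1222] [-0.0451  0.2026 -0.0697] 0.0005123618375262863
rel peg y,x 0.033823822167669264 0.06352705915057046
```

Call:
{"api": "step_arm", "payload": {"rows": [{"xyz": [0,-12,0],"dr": [0,0,0],"grip": 1},{"xyz": [0,-24,0],"dr": [0,0,0],"grip": 1},{"xyz": [0,-35,0],"dr": [0,0,0],"grip": 1},{"xyz": [0,-46,0],"dr": [0,0,0],"grip": 1},{"xyz": [0,-55,0],"dr": [0,0,0],"grip": 1},{"xyz": [0,-60,8],"dr": [0,0,0],"grip": 1},{"xyz": [0,-64,15],"dr": [0,0,0],"grip": 1},{"xyz": [0,-68,20],"dr": [0,0,0],"grip": 1},{"xyz": [0,-68,20],"dr": [0,0,0],"grip": 1}]}}

```text
time: 15.8
ee_pos: [0.5538, -0.1086, 0.103]
tool_rot: [[0.263, 0.965, -0.001], [0.965, -0.263, 0.0], [-0.0, -0.001, -1.0]]
force: [-0.1, 0.5, -0.6]
finger_gap: 0.0005
```

Tip at 86 mm; press down to the flap's flat level (81 mm).

Call:
{"api": "step_arm", "payload": {"rows": [{"xyz": [0,0,2],"dr": [0,0,0],"grip": 1},{"xyz": [0,0,4],"dr": [0,0,0],"grip": 1},{"xyz": [0,0,6],"dr": [0,0,0],"grip": 1},{"xyz": [0,0,6],"dr": [0,0,0],"grip": 1},{"xyz": [0,0,6],"dr": [0,0,0],"grip": 1}]}}

```text
time: 16.42
ee_pos: [0.5545, -0.1088, 0.0982]
tool_rot: [[0.263, 0.965, 0.0], [0.965, -0.263, 0.0], [0.0, 0.0, -1.0]]
force: [-2.2, -0.0, 6.9]
finger_gap: 0.0004
```

Call:
{"api": "step_arm", "payload": {"rows": [{"xyz": [0,0,-30],"dr": [0,0,0],"grip": 1},{"xyz": [0,0,-80],"dr": [0,0,0],"grip": 1},{"xyz": [0,0,-130],"dr": [0,0,0],"grip": 1},{"xyz": [50,-20,-140],"dr": [0,0,0],"grip": 1},{"xyz": [110,-40,-150],"dr": [0,0,0],"grip": 1},{"xyz": [170,-60,-150],"dr": [0,0,0],"grip": 1},{"xyz": [230,-80,-150],"dr": [0,0,0],"grip": 1},{"xyz": [280,-100,-150],"dr": [0,0,0],"grip": 1},{"xyz": [280,-100,-150],"dr": [0,0,0],"grip": 1}]}}

```text
time: 17.55
ee_pos: [0.5302, 0.1938, 0.2472]
tool_rot: [[0.255, 0.967, -0.001], [0.967, -0.255, 0.002], [0.001, -0.001, -1.0]]
force: [-0.7, -0.6, -0.1]
finger_gap: 0.0007
```

Run:
```python
from prof import *
o=get_obs();print(o['time'],o['ee_pos'],o['force'])
t=snapshot('top');s=snapshot('scene')
print(edge(t[:,:,::-1].copy(),.06,.13))
a=cv2.resize(t[125:255,300:490],None,fx=4,fy=4,interpolation=cv2.INTER_CUBIC)[:300]
b=cv2.resize(s[215:315,195:385],None,fx=4,fy=4,interpolation=cv2.INTER_CUBIC)[:300]
b=cv2.resize(s[225:300,220:410],None,fx=4,fy=4,interpolation=cv2.INTER_CUBIC)
cv2.imwrite('pics/end.png',np.vstack([a,b])[:,:,::-1]);print(a.shape,b.shape)
```

```text
17.55 [0.5302 0.1938 0.2472] [-0.7355 -0.6107 -0.1494]
[(-0.04, np.float64(96.5), 290), (-0.035, np.float64(97.0), 327), (-0.03, np.float64(97.0), 348), (-0.025, np.float64(96.5), 375), (0.03, np.float64(96.0), 299), (0.035, np.float64(96.5), 361), (0.04, np.float64(96.5), 380)]
(300, 760, 3) (300, 760, 3)
```

View pics/end.png

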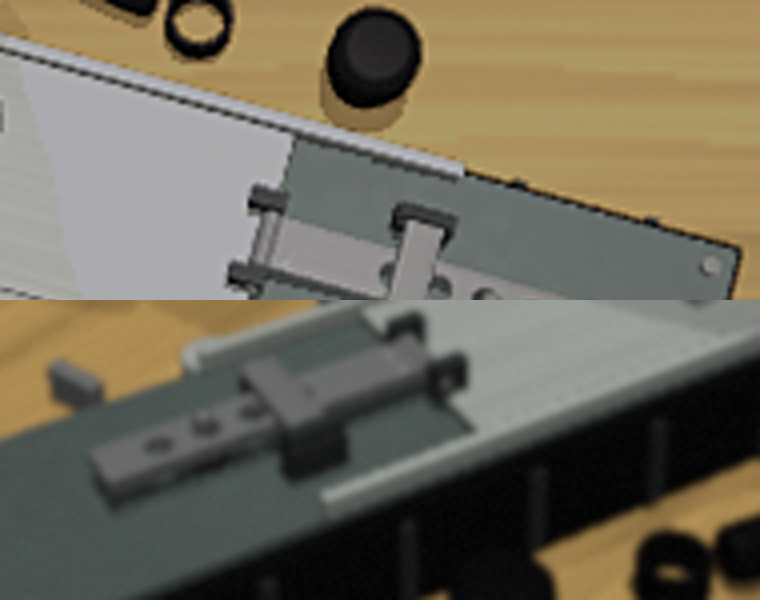

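```bash
python3 -c "
from rig import *
print(get_obs()['time'],hand_in())"
```

```text
the job is handed in; nothing more can be done
17.65 None
```

The job is done and handed in at 17.65 s: the third hole is over the peg, the bar is level and the keeper is folded flat. I don't have a verdict, since handing in reports none.

**What I did:** I pinched the fin to slide the shutter to about 0.04 m, pushed the stay over with closed fingers so it dropped onto the peg, then folded the keeper.

**What went wrong on the way:** In one move I counted the offset from an already shifted pose. The jaws closed on the upright stay and dragged the shutter to about 0.065 m. I let go of the bar while it was still steep, re-gripped the fin and moved the shutter back.

**Last checks:**
- **Bar:** it carried 4.3 N with the fingertip at 75 mm, which is the height of the level bar's top.
- **Keeper:** it carried 6.9 N at 81 mm, which is the flap's flat height.
- **Last picture:** the peg tip is in the third hole, the flap lies flat across the bar, and the lens and tube in view looked undisturbed. I did not measure the loose parts' positions.
- **Shutter opening:** the shutter's edge measured about 38.4 mm open against the 40 mm expected. That is within the roughly 2 mm calibration error, and the edge itself may sit slightly off the hinge axis. The bar dropping fully over the peg contradicts any larger error.

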